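# Check the frying pan's temperature

## Task

Check the heat of the frying pan with the infrared thermometer. Its dock hides the handle, so lift it out by its orange head, lay it on its belly along the cork mat and let go, then take it again by the black handle so that the grip squeezes in the yellow bar; aim the lens down at the red spot in the middle of the pan from about 10 cm away and hold it steady there for two seconds without touching the pan. Then lay it back on its belly along the cork mat, wholly on the mat, and leave the pan, the tumbler and the jar where they stand.

Things in the scene. Friction and masses are not known exactly. Their poses are not given: they have to be found in the camera images.
- thermo: Infrared thermometer, a straight stick 180 mm long, 0.17 kg. Origin: centre of its flat underside; x along it to the lens (x=+90), z up when on its belly. Black handle x=-90 to +20, 30 wide (y=-15 to +15), 36 high; orange head x=+20 to +86, 44 wide, 40 high, display on top. It starts on its belly in the dock, 12 mm above the worktop, only the head sticking out.
- thermo_lens (a point): Centre of the lens, on the head's front face, at (90, 0, 20) mm in the thermometer's frame; the thermometer looks along its own +x axis from here.
- thermo_handle (a point): Point in the middle of the handle, at (-40, 0, 20) mm in the thermometer's frame, level with the middle of the yellow bar: where to grip it to measure.
- thermo_head (a point): Point in the head at (55, 0, 20) mm in the thermometer's frame: where to grip it to lift it out of the dock.
- squeeze_bar (a joint): Yellow squeeze bar on the +y side of the handle, 80 mm long (x=-80 to 0), 24 high (z=6 to 30), standing 4 mm proud (to y=+19). 0 = out, 0.003 (m) = fully squeezed in, which takes about 3 N; springs back. Gripping the handle across its width squeezes it.
- dock: White charging dock fixed on the worktop, 118 x 56 mm, 53 high; origin on the worktop. Its channel runs along x, 40 wide between 8 mm walls, floor 12 mm up, open at the top and at the +x end (x=+40), closed at x=-78. Docked thermometer: origin at (24, -2, 12) mm, x along the dock's x, its handle below the wall tops.
- mat: Cork mat fixed on the worktop, 260 (x) x 130 (y) mm, 4 mm thick; origin at the centre of its underside.
- pan: Dark frying pan, loose, 0.9 kg, standing on the hob (a fixed flat slab 510 x 290 mm, 5 high). Origin at the centre of its underside. Outer radius 80 mm at the bottom, 100 mm at the rim, 45 high, floor 6 mm thick; black handle along the pan's +x out to 250 mm, up to 72 mm high.
- pan_spot (a point): Centre of the flat red spot, 56 mm across, on the middle of the pan's inner floor, 7 mm above the pan's origin.
- tumbler: Blue tumbler, 66 mm across, 90 high; bystander. Origin at the centre of its underside.
- sauce_jar: Red jar with white cap, 68 mm across, 100 high; bystander. Origin at the centre of its underside.
Mind the look-alikes: they are no part of the job. Of the things that look like the thermo, the largest one is meant.

How it is judged:
On the way, in this order (a step that is already met when the one before it is completed fails the run):
1. The thermometer lies on its belly on the cork mat, along it, let go and at rest (x of thermo in the frame of mat between -0.05 and 0.05 m and y of thermo in the frame of mat between -0.05 and 0.05 m and height (world z) of thermo below 0.015 m and angle between thermo's own z axis and vertical below 0.15 rad and angle between the x axis of thermo and the x axis of mat, either way round below 0.5 rad and linear speed of thermo below 0.02 m/s and contact force between thermo and the fingers below 0.1 N), for 0.2 s.
2. Held by the handle, bar squeezed, it looks at least 20 degrees downward at the red spot from 60 to 150 mm, line of sight within 20 mm of its centre each way, steady for 1.2 s (value of joint squeeze_bar above 0.0015 m and contact force between thermo and the fingers above 0.5 N and distance between the grasp point and thermo_handle below 0.06 m and x of pan_spot in the frame of thermo_lens between 0.06 and 0.15 m and y of pan_spot in the frame of thermo_lens between -0.02 and 0.02 m and z of pan_spot in the frame of thermo_lens between -0.02 and 0.02 m and angle between the x axis of thermo and the z axis of pan, either way round below 1.22 rad and linear speed of thermo below 0.02 m/s and angular speed of thermo below 0.15 rad/s), for 1.2 s.
At the end, for the whole second after the job is handed in: The thermometer lies at rest on its belly on the cork mat (its origin within 50 mm of the mat's centre along each mat axis, lengthwise along the mat within 0.5 rad, lens either way), let go; the pan is within 15 mm and the tumbler and the jar within 20 mm of where they began (all of step 1 and distance of pan from where it was at the start of the episode below 0.015 m and distance of each of tumbler, sauce_jar from where it was at the start of the episode below 0.02 m); the robot touches nothing.
It fails at once if The thermometer touches the pan (over 0.5 N) (contact force between thermo and pan above 0.5 N).
It fails at once if The pan is pushed more than 15 mm (distance of pan from where it was at the start of the episode above 0.015 m).
It fails at once if The tumbler or the jar is pushed more than 20 mm or tipped over (distance of any of tumbler, sauce_jar from where it was at the start of the episode above 0.02 m or angle between any of tumbler, sauce_jar's own z axis and vertical above 0.5 rad).
It also fails if it takes over 69 s, if anything falls off the work surface, if the arm or the gripper's body presses on something with over 40 N, if the wrist force passes 120 N, or if a joint passes its speed limit or range.

## Robot

A 7-joint arm with a two-finger parallel gripper is mounted at the origin on the work surface. World frame = base frame: x ahead of the robot, y to its left, z up, the work surface at z = 0. Lengths are in m, angles in rad, forces in N, time in s.
With the tool pointing down it reaches from about 0.4 to 0.75 m from the base axis. Payload 19.5 kg.
Tool frame: the origin (TCP) lies midway between the tips of the shut fingers; the grasp point (between the pads) lies arm.grip_point_offset behind it (arm.grip_point_offset is the distance from the TCP to the grasp point, in m); z points along the fingers, y is the line along which they close (so a half turn about z gives the same grasp; the last joint's range is limited). The gripper opens to 85 mm and grips with 20 to 120 N. Pads are 22 mm wide; open, the fingers measure 114 mm over their backs; the gripper's body (76 mm by 85 mm) begins 54 mm behind the grasp point. The pads swing forward as they close: fully open they stand 13 mm farther back than shut.
Start: joints at [-1.218, 0.707, -0.028, 1.485, 0.022, 0.951, -0.075], TCP at [0.221, 0.531, 0.231] pointing down, gripper open.
Joint ranges: [-2.71, 2.71], [-0.32, 2.16], [-1.57, 1.52], [0, 2.45], [-1.46, 4.6], [0, 2.02], [-2.83, 2.83]. Speed limits (rad/s): [1.89, 1.89, 2.57, 2.57, 3.01, 3.01, 3.01].

## Interface

Orientations are given as a rotation vector (axis times angle).
In Python, from rig import arm gives the robot as it stands.
- The arm moves only by the tool servo_tool, never from a script. Its argument "plan" is text: rows parted by semicolons, each of 5 numbers parted by spaces: the shift along the tool's x, y, z in units of 0.2 m (1.0 is 0.2 m), then the turn about the tool's z in units of 180 degrees (1.0 is 180 degrees), then the opening, from -1 (shut) to 1 (fully open). A call has 1 to 12 rows; each row is the pose to reach, as a shift and turn from the pose commanded when the call began, along the tool's axes at that moment, turning the shorter way round; what a row does not reach only later rows make up. A row lasts 1/8 s, in which the tool goes at most 62.5 mm and 10.7 degrees, less where a joint would pass 70% of its speed; a pose out of reach is approached as far as the arm can. A call with a number of a shift or a turn outside -1 to 1 is refused whole. A call with a gripper value outside its range is refused whole. The fingers move at their own pace and stop on an object; "squeeze" is the grip in N (left out, the last holds). Time passes only in rows, so rows that repeat a pose let the fingers close. It gives the time, the measured TCP pose, the force, the opening and the grip force at its end, in the units of the state.
- arm.get_obs(): the state, without advancing time (a new reading comes with each control period).
- arm.camera(name): name is "side" or "top"; returns the picture (420x560x3 uint8, red, green, blue); there is no depth.
- arm.camera_model(name): a dict with "fx", "fy", "cx", "cy" (pixels), "R" (3x3) and "t" (3): a world point X has camera coordinates R X + t. Camera axes: x right, y down, z forward; pixel columns grow to the right and rows downward; lengths in m; the calibration is good to about 2 mm. A picture is of the moment at which its call begins. camera_model takes no time and is no camera call.
- arm.finish_job(): hands the job in; it is judged then, once.
The state is a dict: "t": time; "joints": joint angles; "joint_velocities": joint speeds; "joint_torque": joint torques, N m; "eef_pos": TCP position; "tcp_rot": TCP orientation; "force": force on the tool from outside, world axes, zero at the start; "wrist_torque": the same for the moment, N m; "opening": finger opening in m; "grip_force": force on a finger pad.
Only numpy, scipy, OpenCV 4.12 (cv2) and the standard library are available. Lean on these libraries where they do the work, as an engineer would, in place of code of your own. Each camera call takes 0.05 s, during which the arm holds its last target. There are 200 camera calls.

## Working session

There is one attempt and no reset: what is moved stays moved. The work goes in short steps, Python scripts to look and compute and a tool call to move; the robot and the scene stay as the last step left them, time stands still between calls to the robot, and variables do not carry over. Pictures are saved under pics/ and viewed, at most 11 in all, crops included, and the job is handed in when it is done.

Besides the shell and the picture viewer there is one more tool, called after "Call:" as name(argument=value, ...) on one line, values as JSON. servo_tool: Moves the arm, as the interface text tells. Its arguments: {"type":"object","properties":{"plan":{"type":"string"},"squeeze":{"type":"number"}},"required":["plan"]}

```bash
mkdir -p pics; ls
python3 - <<'E'
from rig import arm
import cv2,numpy as np
print(arm.grip_point_offset, arm.get_obs())
for n in("top","side"):
    im=arm.camera(n); cv2.imwrite(f"pics/{n}0.png",im[:,:,::-1]); m=arm.camera_model(n); print(n,{k:np.round(v,4).tolist() for k,v in m.items()})
E
```

```text
pics
0.0187 {'t': 0.0, 'joints': array([-1.21768571,  0.70710481, -0.02762042,  1.48496341,  0.02202494,
        0.95086724, -0.07548838]), 'joint_velocities': array([-0.00083724,  0.00113768, -0.00054672,  0.00069701,  0.00093738,
        0.00041788, -0.00196586]), 'joint_torque': array([-2.27517725e-03, -8.83192492e+01,  1.23373121e+00, -2.36152303e+01,
        1.68060302e-02,  6.81251840e-03, -5.93984782e-05]), 'eef_pos': array([0.22107619, 0.53054306, 0.23083477]), 'tcp_rot': array([-6.16073068e-01, -3.08043502e+00,  1.61465543e-03]), 'force': array([ 0.13671434,  0.32264357, -0.62708865]), 'wrist_torque': array([-0.00466316,  0.02790982,  0.03181637]), 'grip_force': 0.0, 'opening': 0.08522112752184355}
top {'fx': 538.5002, 'fy': 538.5002, 'cx': 270.3319, 'cy': 204.2082, 'R': [[-0.0275, -0.9996, 0.0035], [-0.9954, 0.027, -0.092], [0.0919, -0.006, -0.9958]], 't': [0.0619, 0.528, 1.5905]}
side {'fx': 455.3048, 'fy': 455.3048, 'cx': 274.7723, 'cy': 203.2433, 'R': [[0.7749, -0.6318, -0.0171], [-0.3917, -0.4589, -0.7975], [0.496, 0.6247, -0.6031]], 't': [-0.3642, 0.2789, 0.974]}
```

View pics/top0.png

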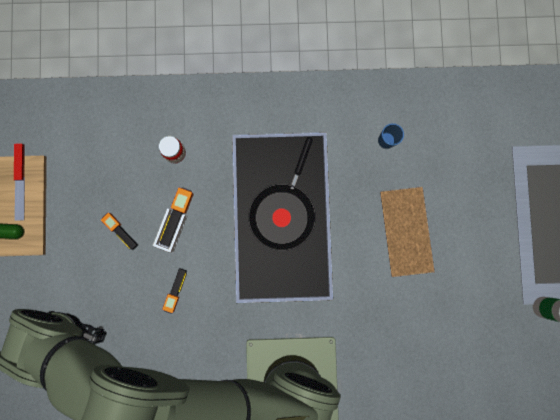

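View pics/side0.png

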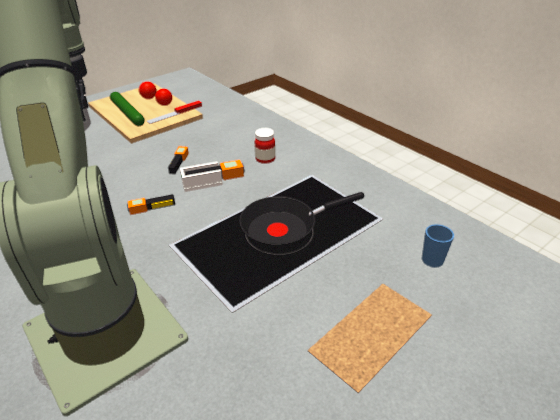

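```bash
cat > h.py <<'E'
import cv2,numpy as np
from rig import arm
from scipy.spatial.transform import Rotation as Ro
M={n:arm.camera_model(n) for n in("top","side")}
def ray(n,px):
    m=M[n];R=np.array(m["R"]);t=np.array(m["t"])
    d=R.T@np.array([(px[0]-m["cx"])/m["fx"],(px[1]-m["cy"])/m["fy"],1.]);return -R.T@t,d/np.linalg.norm(d)
def plane(n,px,z):
    c,d=ray(n,px);return c+d*(z-c[2])/d[2]
def tri(p,q):
    (a,u),(b,v)=ray("top",p),ray("side",q)
    s=np.linalg.lstsq(np.c_[u,-v],b-a,rcond=None)[0]
    A,B=a+u*s[0],b+v*s[1];return (A+B)/2,np.linalg.norm(A-B)
def proj(n,X):
    m=M[n];p=np.array(m["R"])@np.asarray(X)+m["t"];return np.array([m["fx"]*p[0]/p[2]+m["cx"],m["fy"]*p[1]/p[2]+m["cy"]])
def blobs(im,lo,hi,mina=30):
    hsv=cv2.cvtColor(im,cv2.COLOR_RGB2HSV);k=cv2.inRange(hsv,np.array(lo),np.array(hi))
    cs,_=cv2.findContours(k,cv2.RETR_EXTERNAL,cv2.CHAIN_APPROX_NONE)
    return sorted([c for c in cs if cv2.contourArea(c)>mina],key=cv2.contourArea,reverse=True)
def cen(c):
    m=cv2.moments(c);return np.array([m["m10"]/m["m00"],m["m01"]/m["m00"]])
def togo(X,yaw=None):
    """units to shift so TCP reaches X; yaw = wanted world angle of tool y axis"""
    o=arm.get_obs();T=Ro.from_rotvec(o["tcp_rot"]).as_matrix()
    r=[np.round(T.T@(np.array(X)-o["eef_pos"])/.2,3)]
    if yaw is not None:
        f=T.T@np.array([np.cos(yaw),np.sin(yaw),0]);a=np.arctan2(-f[0],f[1]);a=(a+np.pi/2)%np.pi-np.pi/2;r.append(round(a/np.pi,3))
    return r
E
python3 - <<'E'
from h import *
im={n:cv2.imread(f"pics/{n}0.png")[:,:,::-1].copy() for n in("top","side")}
C={"orange":((8,180,120),(22,255,255)),"red":((0,200,120),(4,255,255)),"yellow":((23,150,100),(35,255,255)),"cork":((8,80,100),(20,190,255)),"blue":((100,100,40),(125,255,255))}
for n in im:
  for k,(lo,hi) in C.items():
    for c in blobs(im[n],lo,hi)[:4]:
        print(n,k,cv2.contourArea(c),cen(c).round(1),[np.round(v,1) for v in cv2.minAreaRect(c)])
a=cv2.resize(im["top"][170:320,90:210],None,fx=4,fy=4,interpolation=cv2.INTER_CUBIC)[:,:400]
b=cv2.resize(im["side"][135:220,120:250],None,fx=3,fy=3,interpolation=cv2.INTER_CUBIC)
w=np.zeros((600,790,3),np.uint8);w[:600,:400]=a;w[:b.shape[0],400:400+b.shape[1]]=b
cv2.imwrite("pics/crop1.png",w[:,:,::-1])
E
```

```text
top orange 286.0 [181.2 199.9] [array([181. , 199.9]), array([14.5, 22.2]), np.float64(20.6)]
top orange 156.5 [109.8 221.4] [array([109.8, 221.3]), array([15.6, 10.6]), np.float64(45.0)]
top orange 43.5 [170.2 303.9] [array([170. , 302.9]), array([10.8, 16.8]), np.float64(18.4)]
top red 229.5 [ 17.6 161.9] [array([ 17.5, 161.5]), array([35.,  7.]), np.float64(90.0)]
top red 43.5 [281.8 218.4] [array([281.3, 217.2]), array([15.4, 14.1]), np.float64(31.0)]
top cork 3489.5 [406.8 231.6] [array([406.9, 231.4]), array([85.9, 42.6]), np.float64(82.3)]
top cork 3066.0 [ 23.1 205.9] [array([ 21.5, 205.5]), array([99., 43.]), np.float64(90.0)]
top cork 148.0 [180.2 200.4] [array([180.6, 197.8]), array([13.1, 19.4]), np.float64(21.0)]
top cork 98.0 [109.1 222.3] [array([108.8, 221.8]), array([16.3,  9.9]), np.float64(45.0)]
top blue 416.0 [390.9 135.4] [array([391. , 135.5]), array([23., 24.]), np.float64(90.0)]
side orange 232.0 [232.1 170.5] [array([231.7, 169.2]), array([16.2, 21.8]), np.float64(79.4)]
side orange 141.5 [136.8 207. ] [array([136.9, 205.7]), array([12.7, 18. ]), np.float64(
[... 232 characters left out ...]
8,  94.4]), array([12. , 15.2]), np.float64(71.6)]
side red 137.5 [146.9  87.8] [array([147.5,  88. ]), array([12., 15.]), np.float64(90.0)]
side red 77.5 [264.4 143. ] [array([264.6, 142.3]), array([ 7.6, 19. ]), np.float64(86.6)]
side yellow 88.0 [161.5 203.3] [array([161.8, 203.3]), array([ 5.3, 21.4]), np.float64(78.7)]
side cork 6252.0 [369.2 336.2] [array([369.5, 332.6]), array([ 65.5, 110.3]), np.float64(43.4)]
side cork 513.0 [148.9 125.1] [array([143. , 122.5]), array([114. ,  41.8]), np.float64(7.4)]
side cork 106.0 [164.4 103.5] [array([160.6,  98. ]), array([49.4, 14.9]), np.float64(24.8)]
side blue 892.5 [436.5 244.2] [array([437.9, 245.5]), array([27.8, 41.7]), np.float64(7.1)]
```

View pics/crop1.png

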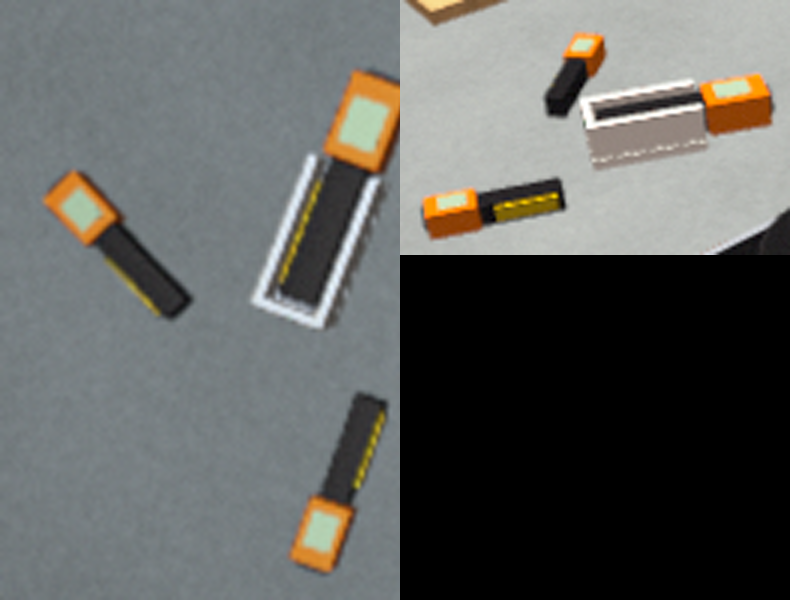

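Candidates for the thermometer: docked one, head at top (181,200); loose small one at (110,221); loose small one at (170,304). The crop shows that the docked one is clearly the largest, in the white dock with its bar on the left (+y) side, so I choose that one.

Run:
```python
from h import *
im={n:cv2.imread(f"pics/{n}0.png")[:,:,::-1].copy() for n in("top","side")}
def near(n,lo,hi,p,mina=20):
    return min(blobs(im[n],lo,hi,mina),key=lambda c:np.hypot(*(cen(c)-p)))
G=((35,20,140),(75,120,255))
d=[cen(near(n,*G,p)) for n,p in(("top",(181,200)),("side",(232,164)))]
print("display",d,tri(*d))
hsv={n:cv2.cvtColor(im[n],cv2.COLOR_RGB2HSV) for n in im}
def red(n,p):
    h=hsv[n];k=((h[...,0]<6)|(h[...,0]>174))&(h[...,1]>150)&(h[...,2]>80)
    _,l,s,c=cv2.connectedComponentsWithStats(k.astype(np.uint8));i=l[int(p[1]),int(p[0])];return c[i],s[i][4]
r=[red("top",(281,217)),red("side",(277,229))];print("spot",r,tri(r[0][0],r[1][0]))
for n,p in(("top",(181,200)),("side",(232,168))):
    h=hsv[n];k=((h[...,0]>5)&(h[...,0]<23)&(h[...,1]>150)&(h[...,2]>90)).astype(np.uint8)
    k=cv2.morphologyEx(k,cv2.MORPH_CLOSE,np.ones((9,9)));_,l,s,c=cv2.connectedComponentsWithStats(k);m=(l==l[p[1],p[0]]).astype(np.uint8)
    cc=cv2.findContours(m,0,1)[0][0];b=cv2.boxPoints(cv2.minAreaRect(cc));print("head",n,cen(cc),b.round(1).tolist(),"\n",np.round([plane(n,q,.052) for q in b],4).tolist() if n=="top" else "")
# dock corners top
print("dock closed -y",tri((170.5,251.2),(182.7,176.7)))
for q in((153,245),(170.5,251.2),(168,208.7),(185,215)):print("dock",plane("top",q,.053).round(4))
for n,p in(("top",(407,231)),("side",(370,335))):
    c=near(n,(8,60,90),(20,200,255),p,1000);e=cv2.approxPolyDP(cv2.convexHull(c),8,True)[:,0]
    P=np.array([plane(n,q,.004) for q in e]);print("mat",n,e.tolist(),P.round(3).tolist(),P.mean(0),plane(n,cen(c),.004))
print("cork tri",tri(cen(near("top",(8,60,90),(20,200,255),(407,231),1000)),cen(near("side",(8,60,90),(20,200,255),(370,335),1000))))
```

```text
display [array([180.29113924, 200.51265823]), array([229.77304965, 163.90070922])] (array([0.54530715, 0.31183204, 0.05470451]), np.float64(0.0011335073769838126))
spot [(array([281.30451128, 217.40977444]), np.int32(266)), (array([277.11811024, 229.22834646]), np.int32(254))] (array([0.49011919, 0.01516379, 0.01292305]), np.float64(0.0009119838715213787))
head top [181.20538166 199.84898407] [[170.1999969482422, 207.8000030517578], [178.3000030517578, 186.5], [192.1999969482422, 191.89999389648438], [184.0, 213.10000610351562]] 
 [[0.5245, 0.3426, 0.052], [0.5868, 0.3178, 0.052], [0.5698, 0.2771, 0.052], [0.5076, 0.302, 0.052]]
head side [232.31843575 170.36064556] [[219.5, 163.10000610351562], [241.10000610351562, 159.0], [244.1999969482422, 175.5], [222.5, 179.5]] 
 
dock closed -y (array([0.39725135, 0.34201752, 0.05646057]), np.float64(0.0005059157734302956))
dock [0.4165 0.3937 0.053 ]
dock [0.3971 0.3428 0.053 ]
dock [0.5218 0.3488 0.053 ]
dock [0.5019 0.2991 0.053 ]
mat top [[421, 187], [433, 271], [392, 276], [380, 192]] [[0.572, -0.413, 0.004], [0.317, -0.436, 0.004], [0.305, -0.312, 0.004], [0.56, -0.288, 0.004]] [ 0.43825612 -0.36209084  0.004     ] [ 0.43723727 -0.36289946  0.004     ]
mat side [[384, 284], [431, 315], [358, 392], [308, 349]] [[0.562, -0.292, 0.004], [0.57, -0.417, 0.004], [0.314, -0.438, 0.004], [0.306, -0.309, 0.004]] [ 0.43799052 -0.36420808  0.004     ] [ 0.42482637 -0.367756    0.004     ]
cork tri (array([ 0.43547927, -0.36405874, -0.00855867]), np.float64(0.005924913504420021))
```

Run:
```python
from h import *
a=np.radians(67.5)
print(togo((.548,.309,.13),a),togo((.548,.309,.012),a)); print(plane("top",(171,148),.1),plane("top",(390,135),.09))
```

```text
[array([-1.935, -0.393,  0.505]), np.float64(-0.001)] [array([-1.935, -0.393,  1.095]), np.float64(-0.001)]
[0.6930081  0.32973163 0.1       ] [ 0.71637698 -0.30616277  0.09      ]
```

Call:
servo_tool(plan="-0.25 -0.05 0.07 0 1; -0.5 -0.1 0.14 0 1; -0.75 -0.15 0.2 0 1; -1 -0.2 0.26 0 1; -1 -0.2 0.26 0 1", squeeze=60)

```text
t: 0.72
eef_pos: [0.3933, 0.4138, 0.1782]
tcp_rot: [0.624, 3.078, -0.004]
force: [-0.8, 0.9, 0.1]
opening: 0.0854
grip_force: 0.0
```

Call:
servo_tool(plan="-0.25 -0.05 0.06 0 1; -0.5 -0.1 0.12 0 1; -0.75 -0.15 0.2 0 1; -0.935 -0.193 0.24 0 1; -0.935 -0.193 0.24 0 1; -0.935 -0.193 0.24 0 1")

```text
t: 1.48
eef_pos: [0.5472, 0.3104, 0.1313]
tcp_rot: [-0.614, -3.08, -0.0]
force: [-0.3, 1.2, 0.2]
opening: 0.0855
grip_force: 0.0
```

Run:
```python
from h import *
print(togo((.548,.309,.012),np.radians(67.5)),arm.get_obs()["eef_pos"],arm.get_obs()["joints"])
for n in("top","side"):
    im=arm.camera(n);cv2.imwrite(f"pics/{n}1.png",im[:,:,::-1])
a=cv2.resize(cv2.imread("pics/side1.png")[100:240,150:310],None,fx=4,fy=4);cv2.imwrite("pics/s1c.png",a)
```

```text
[array([-0.007, -0.005,  0.596]), np.float64(-0.0)] [0.54723653 0.31041404 0.13126658] [-0.52122747  0.91001052 -0.0994388   1.38337121  0.10303867  0.85366498
  0.52673758]
```

View pics/s1c.png

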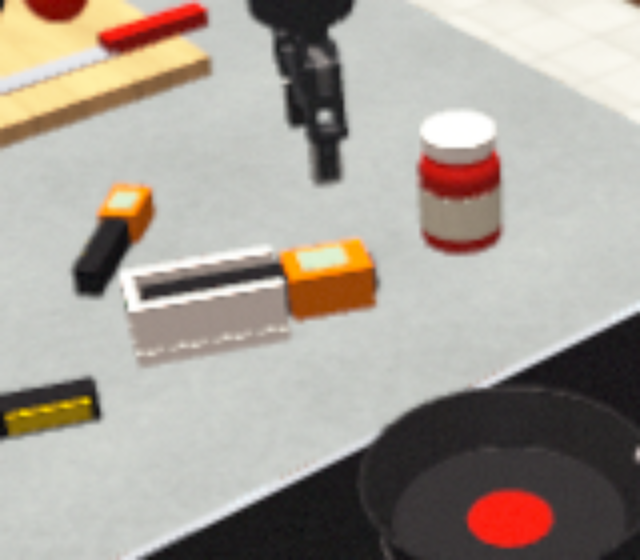

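The gripper hangs straight above the orange head (fingertips at crop (325,180), head at (330,275)). Descending.

Call:
servo_tool(plan="0 0 0.2 0 1; 0 0 0.4 0 1; -0.003 -0.003 0.5 0 1; -0.003 -0.003 0.59 0 1; -0.003 -0.003 0.59 0 1; -0.003 -0.003 0.59 0 -1; -0.003 -0.003 0.59 0 -1; -0.003 -0.003 0.59 0 -1; -0.003 -0.003 0.59 0 -1; -0.003 -0.003 0.59 0 -1; -0.003 -0.003 0.59 0 -1", squeeze=60)

```text
t: 2.95
eef_pos: [0.5488, 0.3088, 0.0142]
tcp_rot: [0.616, 3.08, 0.001]
force: [-0.3, 0.2, 7.4]
opening: 0.0433
grip_force: 61.9
```

Call:
servo_tool(plan="0 0 -0.1 0 -1; 0 0 -0.2 0 -1; 0 0 -0.4 0 -1; 0 0 -0.6 0 -1; 0 0 -0.8 0 -1; 0 0 -0.9 0 -1; 0 0 -0.9 0 -1")

```text
t: 3.82
eef_pos: [0.5489, 0.3088, 0.1955]
tcp_rot: [0.616, 3.078, 0.003]
force: [-0.2, 1.0, -3.1]
opening: 0.0432
grip_force: 61.7
```

Run:
```python
from h import *
o=arm.get_obs();print(o["eef_pos"],o["joints"],o["opening"],o["grip_force"])
for n in("top","side"):
    im=arm.camera(n);cv2.imwrite(f"pics/{n}2.png",im[:,:,::-1])
a=cv2.resize(cv2.imread("pics/side2.png")[60:200,150:310],None,fx=3,fy=3);b=cv2.resize(cv2.imread("pics/top2.png")[140:280,110:210],None,fx=3,fy=3);cv2.imwrite("pics/s2c.png",np.hstack([a,b]))
```

```text
[0.54888299 0.30877636 0.19552178] [-0.51638464  0.83275141 -0.10474284  1.3157371   0.09261203  0.99472742
  0.53860974] 0.043154152934864416 61.73595070838928
```

View pics/s2c.png

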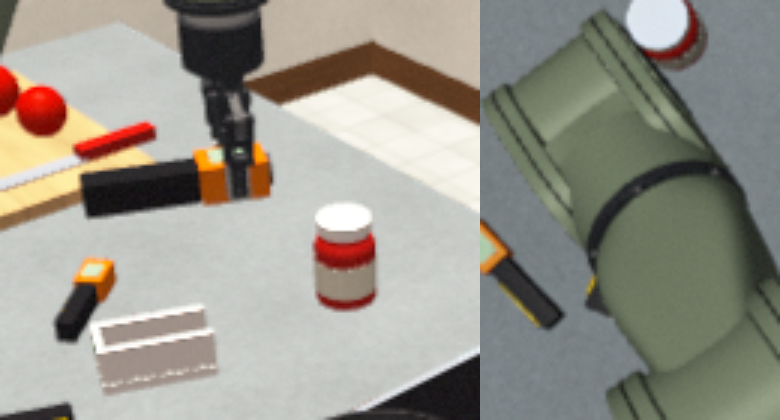

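The thermometer is held level by the head, clear of the dock. Carrying it over to the mat.

Call:
servo_tool(plan="-0.02 -0.14 0 0.05 -1; -0.04 -0.28 0 0.1 -1; -0.06 -0.42 0 0.15 -1; -0.08 -0.56 0 0.2 -1; -0.1 -0.7 0 0.25 -1; -0.12 -0.85 0 0.3 -1; -0.15 -1 0 0.35 -1; -0.15 -1 0 0.4 -1; -0.15 -1 0 0.4 -1")

```text
t: 5.05
eef_pos: [0.4988, 0.1124, 0.1927]
tcp_rot: [-2.308, -2.131, 0.002]
force: [0.0, -0.1, -2.4]
opening: 0.0433
grip_force: 61.6
```

Run:
```python
from h import *
print(togo((.383,-.368,.2),np.radians(-85)),arm.get_obs()["joints"])
```

```text
[array([-2.441, -0.386, -0.034]), np.float64(0.447)] [-0.40818491  0.68051505  0.22489551  1.77108638 -0.2149371   0.71526783
 -0.14850083]
```

Call:
servo_tool(plan="-0.15 -0.02 -0.02 0.05 -1; -0.3 -0.04 -0.04 0.1 -1; -0.45 -0.06 -0.04 0.15 -1; -0.6 -0.08 -0.04 0.2 -1; -0.75 -0.11 -0.04 0.25 -1; -0.9 -0.14 -0.04 0.3 -1; -1 -0.16 -0.04 0.35 -1; -1 -0.16 -0.04 0.4 -1; -1 -0.16 -0.04 0.447 -1; -1 -0.16 -0.04 0.447 -1")

```text
t: 6.3
eef_pos: [0.451, -0.084, 0.2008]
tcp_rot: [3.138, 0.142, -0.002]
force: [-1.2, 0.1, -2.6]
opening: 0.0434
grip_force: 61.6
```

Run:
```python
from h import *
print(togo((.383,-.368,.2),np.radians(-85)),arm.get_obs()["joints"])
```

```text
[array([-0.467,  1.384,  0.005]), np.float64(0.001)] [-0.2194136   0.66476347  0.59773575  1.94209484 -0.56249101  0.70730258
 -0.76027678]
```

Call:
servo_tool(plan="-0.07 0.2 0 0 -1; -0.14 0.4 0 0 -1; -0.2 0.6 0 0 -1; -0.27 0.8 0 0 -1; -0.33 1 0 0 -1; -0.33 1 0 0 -1")

```text
t: 7.05
eef_pos: [0.4014, -0.2918, 0.2012]
tcp_rot: [3.137, 0.139, -0.001]
force: [-0.0, 1.5, -2.0]
opening: 0.0435
grip_force: 62.1
```

Call:
servo_tool(plan="-0.07 0.2 0 0 -1; -0.137 0.384 0.1 0 -1; -0.137 0.384 0.3 0 -1; -0.137 0.384 0.5 0 -1; -0.137 0.384 0.6 0 -1; -0.137 0.384 0.7 0 -1; -0.137 0.384 0.7 0 -1")

```text
t: 7.92
eef_pos: [0.3819, -0.3671, 0.0604]
tcp_rot: [-3.136, -0.142, 0.002]
force: [-1.1, 0.5, -1.3]
opening: 0.0433
grip_force: 62.2
```

Run:
```python
from h import *
print(togo((.383,-.368,.008),np.radians(-85)),arm.get_obs()["joints"])
for n in("top","side"):
    im=arm.camera(n);cv2.imwrite(f"pics/{n}3.png",im[:,:,::-1])
a=cv2.resize(cv2.imread("pics/side3.png")[220:400,260:450],None,fx=3,fy=3);cv2.imwrite("pics/s3c.png",a)
```

```text
[array([0.005, 0.006, 0.262]), np.float64(0.001)] [ 0.52514671  0.94295584  0.34813548  1.81704695 -0.62170965  0.49509644
 -0.18204958]
```

View pics/s3c.png

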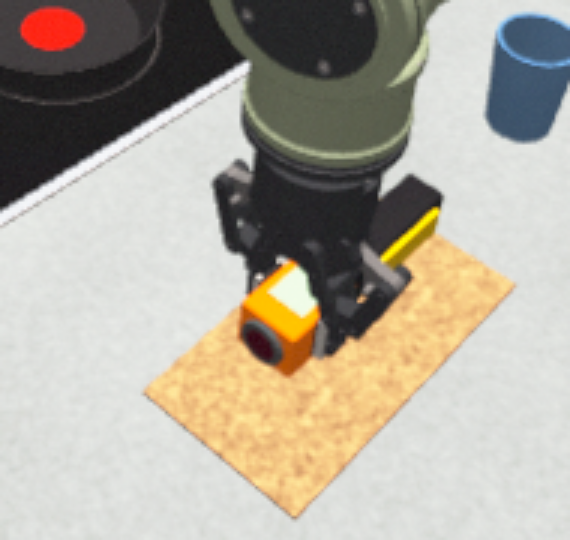

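Over the mat, level and along it (lens at crop (265,340), towards the robot). Lowering and letting go.

Call:
servo_tool(plan="0.005 0.006 0.1 0 -1; 0.005 0.006 0.2 0 -1; 0.005 0.006 0.24 0 -1; 0.005 0.006 0.255 0 -1; 0.005 0.006 0.268 0 -1; 0.005 0.006 0.268 0 -1")

```text
t: 8.78
eef_pos: [0.3831, -0.3694, 0.0081]
tcp_rot: [3.138, 0.135, 0.0]
force: [0.1, 0.1, -0.7]
opening: 0.0434
grip_force: 62.3
```

Call:
servo_tool(plan="0 0 0 0 1; 0 0 0 0 1; 0 0 0 0 1; 0 0 0 0 1; 0 0 -0.1 0 1; 0 0 -0.3 0 1; 0 0 -0.5 0 1; -0.2 0 -0.5 0 1; -0.4 0 -0.5 0 1; -0.7 0 -0.5 0 1; -0.7 0 -0.5 0 1")

```text
t: 10.15
eef_pos: [0.2396, -0.3822, 0.1082]
tcp_rot: [3.139, 0.125, -0.002]
force: [2.0, -1.0, -0.4]
opening: 0.0855
grip_force: 0.0
```

Run:
```python
from h import *
o=arm.get_obs();print(o["eef_pos"],Ro.from_rotvec(o["tcp_rot"]).as_matrix().round(2).tolist(),o["joints"])
for n in("top","side"):
    im=arm.camera(n);cv2.imwrite(f"pics/{n}4.png",im[:,:,::-1])
a=cv2.resize(cv2.imread("pics/side4.png")[220:400,260:450],None,fx=2.2,fy=2.2);b=cv2.resize(cv2.imread("pics/top4.png")[170:300,350:460],None,fx=3,fy=3);b=np.vstack([b,np.zeros((600-len(b),b.shape[1],3),np.uint8)])[:len(a)];cv2.imwrite("pics/s4c.png",np.hstack([a,b]))
```

```text
[ 0.23959846 -0.38216216  0.10823995] [[1.0, 0.08, -0.0], [0.08, -1.0, -0.0], [-0.0, 0.0, -1.0]] [ 0.7746497   0.78201164  0.29534318  2.0649502  -0.58901567  0.37606632
  0.05219338]
```

View pics/s4c.png

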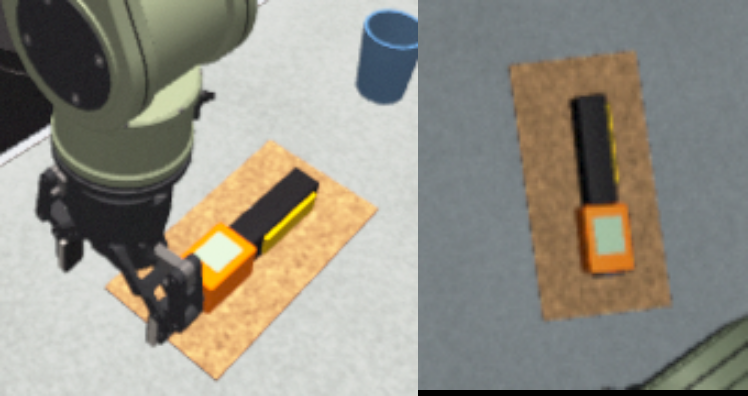

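Run:
```python
from h import *
im=arm.camera("top")
h=cv2.cvtColor(im,cv2.COLOR_RGB2HSV)
k=((h[...,0]>5)&(h[...,0]<23)&(h[...,1]>195)&(h[...,2]>150)).astype(np.uint8);k[:,:370]=0;k[:,450:]=0;k[:180]=0;k[300:]=0
k=cv2.morphologyEx(k,cv2.MORPH_CLOSE,np.ones((9,9)))
b=(h[...,2]<70).astype(np.uint8);b[:,:385]=0;b[:,430:]=0;b[:190]=0;b[242:]=0
for m,z in((k,.044),(b,.04)):
    c=max(cv2.findContours(m,0,1)[0],key=cv2.contourArea);r=cv2.boxPoints(cv2.minAreaRect(c));P=np.array([plane("top",q,z) for q in r])
    print(cv2.contourArea(c),r.round(1).tolist(),P.round(4).tolist(),P.mean(0))
```

```text
279.0 [[404.79998779296875, 239.0], [418.8999938964844, 237.5], [421.29998779296875, 259.0], [407.20001220703125, 260.5]] [[0.414, -0.3456, 0.044], [0.4174, -0.3876, 0.044], [0.3542, -0.3913, 0.044], [0.3508, -0.3495, 0.044]] [ 0.38410313 -0.36852215  0.044     ]
370.5 [[400.20001220703125, 202.39999389648438], [411.79998779296875, 201.1999969482422], [415.6000061035156, 236.6999969482422], [404.0, 238.0]] [[0.523, -0.3385, 0.04], [0.5257, -0.3732, 0.04], [0.42, -0.379, 0.04], [0.4172, -0.3445, 0.04]] [ 0.47147635 -0.35880764  0.04      ]
```

Run:
```python
from h import *
print(togo((.481,-.360,.010),np.radians(-85)))
```

```text
[array([ 1.189, -0.004,  0.489]), np.float64(-0.0)]
```

Call:
servo_tool(plan="0.2 0 0 0 1; 0.45 0 0 0 1; 0.7 0 0 0 1; 0.9 0 0 0 1; 1 0 0 0 1; 1 0 0 0 1")

```text
t: 11.05
eef_pos: [0.4447, -0.3627, 0.1072]
tcp_rot: [-3.138, -0.141, 0.0]
force: [-0.4, 0.5, 0.2]
opening: 0.0852
grip_force: 0.0
```

Call:
servo_tool(plan="0.1 -0.004 0 0 1; 0.189 -0.004 0.1 0 1; 0.189 -0.004 0.25 0 1; 0.189 -0.004 0.4 0 1; 0.189 -0.004 0.49 0 1; 0.189 -0.004 0.49 0 1; 0.189 -0.004 0.49 0 -1; 0.189 -0.004 0.49 0 -1; 0.189 -0.004 0.49 0 -1; 0.189 -0.004 0.49 0 -1; 0.189 -0.004 0.49 0 -1; 0.189 -0.004 0.49 0 -1", squeeze=20)

```text
t: 12.55
eef_pos: [0.4806, -0.3601, 0.0105]
tcp_rot: [3.138, 0.135, 0.001]
force: [-1.8, 2.2, 9.7]
opening: 0.0299
grip_force: 20.0
```

Call:
servo_tool(plan="0 0 -0.05 0 -1; 0 0 -0.1 0 -1; 0 0 -0.2 0 -1; 0 0 -0.3 0 -1; 0 0 -0.4 0 -1; 0 0 -0.4 0 -1")

```text
t: 13.3
eef_pos: [0.4809, -0.3605, 0.0917]
tcp_rot: [3.137, 0.135, 0.003]
force: [-0.6, -0.0, -2.9]
opening: 0.03
grip_force: 21.3
```

Run:
```python
from h import *
o=arm.get_obs();print(o["eef_pos"],o["joints"])
for n in("top","side"):
    im=arm.camera(n);cv2.imwrite(f"pics/{n}5.png",im[:,:,::-1])
a=cv2.resize(cv2.imread("pics/side5.png")[200:400,240:450],None,fx=3,fy=3);cv2.imwrite("pics/s5c.png",a)
```

```text
[ 0.480901   -0.36054418  0.09173745] [ 0.36613681  0.98424717  0.48387348  1.54075411 -0.59419747  0.76414062
 -0.38290329]
```

View pics/s5c.png

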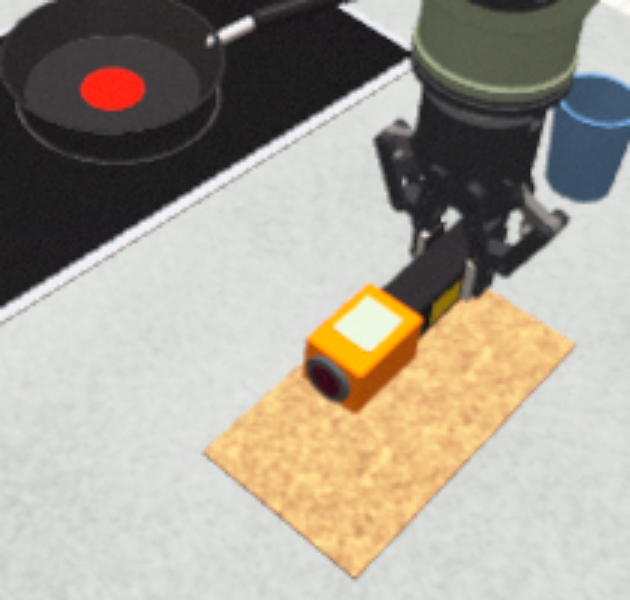

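Held level by the handle with the bar in (opening 30 mm); the nose doesn't sag at 20 N. The tool can't pitch, so I'll loosen the grip on the bar's spring while the nose rests on the mat, and lift the handle.

Call:
servo_tool(plan="0 0 0.15 0 -1; 0 0 0.3 0 -1; 0 0 0.38 0 -1; 0 0 0.395 0 -1; 0 0 0.395 0 -0.3; 0 0 0.395 0 -0.28; 0 0 0.395 0 -0.28; 0 0 0.395 0 -0.28", squeeze=20)

```text
t: 14.4
eef_pos: [0.4805, -0.3602, 0.0109]
tcp_rot: [3.138, 0.135, 0.0]
force: [0.5, 0.2, -1.3]
opening: 0.0306
grip_force: 5.5
```

Call:
servo_tool(plan="0 0 0 0 -0.26; 0 0 0 0 -0.26; 0 0 0 0 -0.26; 0 0 0 0 -0.26")

```text
t: 14.9
eef_pos: [0.4804, -0.3601, 0.0108]
tcp_rot: [3.139, 0.135, -0.0]
force: [0.2, -1.4, -1.2]
opening: 0.0318
grip_force: 2.1
```

Call:
servo_tool(plan="-0.004 0 -0.03 0 -0.26; -0.01 0 -0.058 0 -0.26; -0.018 0 -0.087 0 -0.26; -0.026 0 -0.116 0 -0.26; -0.037 0 -0.144 0 -0.26; -0.047 0 -0.172 0 -0.26; -0.06 0 -0.2 0 -0.26; -0.072 0 -0.226 0 -0.26; -0.087 0 -0.25 0 -0.26; -0.101 0 -0.276 0 -0.26; -0.101 0 -0.276 0 -0.26")

```text
t: 16.27
eef_pos: [0.4601, -0.362, 0.0663]
tcp_rot: [3.138, 0.134, 0.0]
force: [0.8, -0.4, -2.3]
opening: 0.0318
grip_force: 2.2
```

Run:
```python
from h import *
for n in("top","side"):
    im=arm.camera(n);cv2.imwrite(f"pics/{n}6.png",im[:,:,::-1])
a=cv2.resize(cv2.imread("pics/side6.png")[220:400,260:450],None,fx=2.2,fy=2.2);b=cv2.resize(cv2.imread("pics/top6.png")[170:300,350:460],None,fx=3,fy=3);b=np.vstack([b,np.zeros((600-len(b),b.shape[1],3),np.uint8)])[:len(a)];cv2.imwrite("pics/s6c.png",np.hstack([a,b]))
```

```text
(no output)
```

View pics/s6c.png

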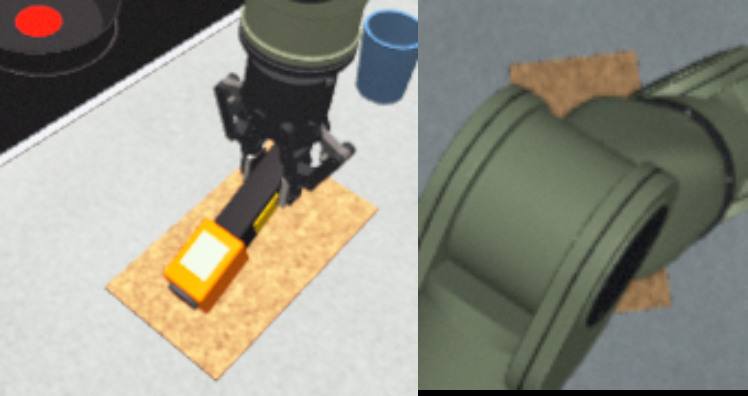

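The nose rests on the mat and the thermometer tilts nose-down about the pads (head at crop (205,265)). Continuing to about 45 degrees, then clamping.

Call:
servo_tool(plan="-0.016 0 -0.025 0 -0.26; -0.034 0 -0.049 0 -0.26; -0.053 0 -0.073 0 -0.26; -0.073 0 -0.095 0 -0.26; -0.093 0 -0.117 0 -0.26; -0.115 0 -0.137 0 -0.26; -0.138 0 -0.156 0 -0.26; -0.161 0 -0.175 0 -0.26; -0.161 0 -0.175 0 -0.26; -0.161 0 -0.175 0 -0.35; -0.161 0 -0.175 0 -1; -0.161 0 -0.175 0 -1", squeeze=40)

```text
t: 17.88
eef_pos: [0.4282, -0.3646, 0.101]
tcp_rot: [3.139, 0.135, -0.0]
force: [0.8, 0.6, 3.9]
opening: 0.0294
grip_force: 40.8
```

Call:
servo_tool(plan="0 0 0 0 -1; 0 0 -0.1 0 -1; 0 0 -0.3 0 -1; 0 0 -0.5 0 -1; 0 0 -0.6 0 -1; 0 0 -0.6 0 -1")

```text
t: 18.62
eef_pos: [0.4284, -0.3648, 0.2216]
tcp_rot: [3.137, 0.135, 0.002]
force: [-0.4, -0.0, -2.8]
opening: 0.0293
grip_force: 40.4
```

Run:
```python
from h import *
o=arm.get_obs();print(o["eef_pos"],o["joints"])
im=arm.camera("side");cv2.imwrite("pics/side7.png",im[:,:,::-1]);im=arm.camera("side")
c=[x for x in blobs(im,(35,20,140),(75,120,255),20)];print([(cv2.contourArea(x),cen(x)) for x in c])
g=o["eef_pos"];f=np.array([-.9962,-.0872,0])   # heading 185
for x in blobs(im,(8,180,90),(22,255,255),40)[:4]: print("orange",cv2.contourArea(x),cen(x))
# predicted display pixel by pitch; grip ~ stick (-45,0,18), pads centre at TCP+~.016
G=g+[0,0,.016]
for a in (20,30,40,45,50,60):
    A=np.radians(a);e=f*np.cos(A)+[0,0,-np.sin(A)];n=f*np.sin(A)+[0,0,np.cos(A)]
    print(a,proj("side",G+e*.098+n*.022).round(1))
```

```text
[ 0.42843519 -0.3648403   0.22155215] [ 0.36629783  0.76695183  0.5789742   1.55748051 -0.48168739  0.96116962
 -0.38846906]
[(6383.0, array([102.85714659, 351.9872056 ])), (3523.5, array([ 65.88023272, 158.96986897])), (2749.5, array([397.79747833,  49.7182518 ])), (2456.5, array([151.1408508 ,  51.56760974])), (2097.5, array([311.18450536,  13.05816448])), (233.0, array([352.56008584, 299.44849785])), (49.5, array([395.58922559, 174.14141414])), (22.5, array([114.47407407, 237.87407407]))]
orange 1042.0 [355.58013436 302.30806142]
orange 114.0 [138.87134503 207.48684211]
orange 50.0 [183.19333333 153.13666667]
20 [347.7 287.5]
30 [348.3 293.1]
40 [349.9 297.4]
45 [351.1 298.9]
50 [352.5 300.1]
60 [356.  301.3]
```

Display centre in the side view fits a pitch of about 47 degrees. Now over to the pan, high.

Run:
```python
from h import *
print(togo((.571,.156,.225),np.radians(-30)))
```

```text
[array([ 0.935, -2.531, -0.024]), np.float64(-0.306)]
```

Call:
servo_tool(plan="0.04 -0.1 -0.05 -0.03 -1; 0.08 -0.25 -0.1 -0.07 -1; 0.14 -0.4 -0.1 -0.11 -1; 0.2 -0.55 -0.1 -0.15 -1; 0.26 -0.7 -0.1 -0.19 -1; 0.32 -0.85 -0.1 -0.23 -1; 0.38 -1 -0.1 -0.27 -1; 0.38 -1 -0.1 -0.306 -1; 0.38 -1 -0.1 -0.306 -1")

```text
t: 19.85
eef_pos: [0.4864, -0.1587, 0.24]
tcp_rot: [-2.72, -1.57, 0.001]
force: [-0.4, -0.4, -2.8]
opening: 0.0296
grip_force: 40.4
```

Run:
```python
from h import *
print(togo((.571,.156,.23),np.radians(-30)),arm.get_obs()["joints"])
```

```text
[array([ 1.574, -0.421,  0.05 ]), np.float64(-0.0)] [ 6.15426338e-02  6.27422119e-01  3.47884543e-01  1.70458821e+00
 -2.67666258e-01  8.58043749e-01  7.18661684e-04]
```

Call:
servo_tool(plan="0.15 -0.04 0 0 -1; 0.35 -0.09 0 0 -1; 0.55 -0.15 0 0 -1; 0.75 -0.2 0 0 -1; 0.9 -0.24 0 0 -1; 1 -0.27 0 0 -1; 1 -0.27 0 0 -1")

```text
t: 20.72
eef_pos: [0.54, 0.0422, 0.2404]
tcp_rot: [-2.721, -1.57, 0.001]
force: [0.2, -1.1, -1.7]
opening: 0.0293
grip_force: 40.4
```

Call:
servo_tool(plan="0.15 -0.04 0 0 -1; 0.3 -0.08 0 0 -1; 0.45 -0.12 0.03 0 -1; 0.574 -0.151 0.06 0 -1; 0.574 -0.151 0.1 0 -1; 0.574 -0.151 0.1 0 -1; 0.574 -0.151 0.1 0 -1")

```text
t: 21.6
eef_pos: [0.5713, 0.1547, 0.2212]
tcp_rot: [2.722, 1.568, -0.0]
force: [0.8, 0.7, -2.0]
opening: 0.0295
grip_force: 40.4
```

```bash
cat > look.py <<'E'
from h import *
import sys
o=arm.get_obs();g=o["eef_pos"];T=Ro.from_rotvec(o["tcp_rot"]).as_matrix();print(g,"tool y",T[:,1].round(3),o["joints"].round(2))
f=-T[:,0];G=g+[0,0,.016]
for nm in("side","top"):
    im=arm.camera(nm);cv2.imwrite(f"pics/{nm}{sys.argv[1]}.png",im[:,:,::-1])
    print(nm,"display",[(cv2.contourArea(x),cen(x).round(1)) for x in blobs(im,(35,20,140),(75,120,255),20) if cv2.contourArea(x)<900 and 180<cen(x)[0]<400])
    print(nm,"orange",[(cv2.contourArea(x),cen(x).round(1),cv2.boundingRect(x)) for x in blobs(im,(6,180,70),(22,255,255),40) if 190<cen(x)[0]<400])
    for a in (35,40,45,50,55):
        A=np.radians(a);e=f*np.cos(A)+[0,0,-np.sin(A)];n=f*np.sin(A)+[0,0,np.cos(A)]
        print(a,"display",proj(nm,G+e*.098+n*.022).round(1),"lens",proj(nm,G+e*.135+n*.002).round(1))
E
python3 look.py 8
```

```text
[0.57133895 0.15466951 0.22120805] tool y [ 0.865 -0.502  0.   ] [-0.51  0.78  0.4   1.44 -0.33  0.99 -0.55]
side display [(89.5, array([271.2, 160.3])), (84.0, array([252.2,  35.1]))]
side orange [(384.5, array([270.5, 161.9]), (261, 149, 20, 28))]
35 display [271.7 156.4] lens [273.1 172.7]
40 display [271.5 158.3] lens [272.8 174.3]
45 display [271.3 159.9] lens [272.4 175.5]
50 display [271.1 161.3] lens [271.9 176.3]
55 display [270.8 162.4] lens [271.5 176.7]
top display [(188.5, array([216. , 159.2])), (66.5, array([250.6, 409.6])), (42.0, array([323.7, 404.4])), (28.0, array([240.8, 178.8])), (26.0, array([318.3, 408.3])), (25.5, array([191. , 182.4])), (23.0, array([196.3, 180.4])), (22.5, array([235.5, 177.7]))]
top orange [(295.0, array([255.5, 198.4]), (246, 186, 22, 25))]
35 display [260.6 200.3] lens [266.8 204.9]
40 display [259.4 199.9] lens [264.6 204. ]
45 display [258.  199.4] lens [262.1 202.9]
50 display [256.5 198.8] lens [259.5 201.7]
55 display [254.7 198.1] lens [256.6 200.4]
```

Call:
servo_tool(plan="0 0 0.08 0 -1; 0 0 0.15 0 -1; 0 0 0.22 0 -1; 0 0 0.26 0 -1; 0 0 0.268 0 -1; 0 0 0.268 0 -1; 0 0 0.268 0 -1; 0 0 0.268 0 -1")

```text
t: 22.7
eef_pos: [0.5713, 0.156, 0.1675]
tcp_rot: [2.721, 1.571, 0.0]
force: [-0.4, -0.2, -1.4]
opening: 0.0293
grip_force: 40.4
```

```bash
python3 look.py 9
python3 - <<'E'
import cv2,numpy as np
a=cv2.resize(cv2.imread("pics/side9.png")[130:270,200:340],None,fx=2.8,fy=2.8);b=cv2.resize(cv2.imread("pics/top9.png")[140:280,210:350],None,fx=2.8,fy=2.8);cv2.imwrite("pics/s9c.png",np.hstack([a,b]))
E
```

```text
[0.57129546 0.15595114 0.16753646] tool y [ 0.866 -0.5    0.   ] [-0.5   0.84  0.37  1.51 -0.36  0.86 -0.53]
side display [(84.0, array([271.3, 177.2])), (80.5, array([252.3,  58. ])), (22.0, array([256.9,   3.3]))]
side orange [(358.5, array([270.9, 178.7]), (262, 166, 19, 27))]
35 display [271.9 173.8] lens [273.3 189.6]
40 display [271.7 175.5] lens [272.9 191. ]
45 display [271.5 177. ] lens [272.5 192. ]
50 display [271.3 178.2] lens [272.1 192.6]
55 display [271.  179.2] lens [271.6 192.8]
top display [(84.5, array([250.8, 408.7])), (61.0, array([217.7, 161.2])), (45.0, array([323.8, 404.4])), (33.0, array([318.1, 408.2])), (26.0, array([193.3, 182.6])), (23.0, array([241., 181.]))]
top orange [(283.0, array([255.3, 200.4]), (246, 188, 21, 24))]
35 display [260.4 202.1] lens [266.4 206.6]
40 display [259.3 201.8] lens [264.3 205.7]
45 display [258.  201.3] lens [261.9 204.7]
50 display [256.5 200.7] lens [259.4 203.5]
55 display [254.8 200. ] lens [256.6 202.2]
```

View pics/s9c.png

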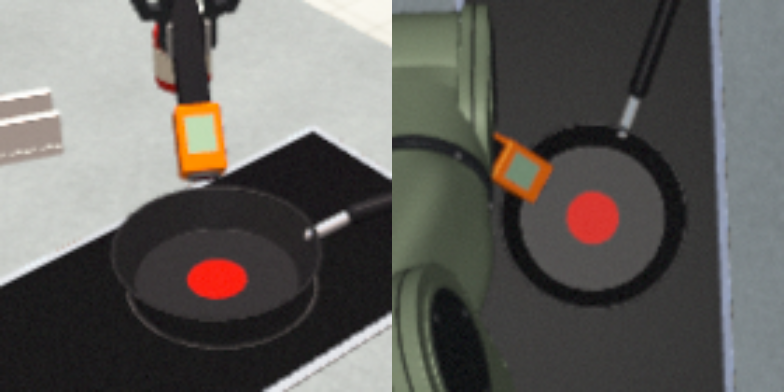

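The lens end hangs just inside the rim, pointing at the red spot (side crop (200,175) → spot (217,278)); clear of the pan. Holding.

Call:
servo_tool(plan="0 0 0 0 -1; 0 0 0 0 -1; 0 0 0 0 -1; 0 0 0 0 -1; 0 0 0 0 -1; 0 0 0 0 -1; 0 0 0 0 -1; 0 0 0 0 -1; 0 0 0 0 -1; 0 0 0 0 -1; 0 0 0 0 -1; 0 0 0 0 -1")

```text
t: 24.3
eef_pos: [0.5712, 0.1559, 0.1673]
tcp_rot: [2.721, 1.571, -0.0]
force: [0.8, 1.3, -3.2]
opening: 0.0295
grip_force: 40.4
```

Call:
servo_tool(plan="0 0 0 0 -1; 0 0 0 0 -1; 0 0 0 0 -1; 0 0 0 0 -1; 0 0 0 0 -1; 0 0 0 0 -1; 0 0 0 0 -1; 0 0 0 0 -1")

```text
t: 25.3
eef_pos: [0.5712, 0.1559, 0.1673]
tcp_rot: [2.721, 1.571, -0.0]
force: [0.3, 0.2, -2.7]
opening: 0.0291
grip_force: 40.4
```

Run:
```python
from h import *
o=arm.get_obs();T=Ro.from_rotvec(o["tcp_rot"]).as_matrix();f=-T[:,0]
t,s=cv2.imread("pics/top9.png")[:,:,::-1].copy(),cv2.imread("pics/side9.png")[:,:,::-1].copy()
q=min(blobs(t,(30,10,90),(80,160,255),10),key=lambda c:np.hypot(*(cen(c)-[256,201])));p=cen(q);print(cv2.contourArea(q),p)
D,r=tri(p,(271.3,177.2));v=D-(o["eef_pos"]+[0,0,.016]);print(D,r)
ax=np.array([v@f,-v[2]]);pitch=np.degrees(np.arctan2(ax[1],ax[0])+np.arctan2(.022,.098));print("pitch",pitch,"len",np.hypot(*ax),"lat",v@T[:,1])
A=np.radians(pitch);e=f*np.cos(A)+[0,0,-np.sin(A)];n=f*np.sin(A)+[0,0,np.cos(A)];L=D+.037*e-.02*n;w=np.array([.490,.0152,.012])-L;print("spot in lens",w@e,w@T[:,1],w@n)
```

```text
62.5 [255.92533333 200.74133333]
[0.53161686 0.08792258 0.12517564] 0.0012483354856933327
pitch 49.10879622308957 len 0.0978318283551483 lat -0.000300182320917154
spot in lens 0.1034025847044999 0.0003202115130718074 0.00924826298323251
```

The estimate puts the spot 9 mm off the line of sight and 103 mm away, so within limits. I'll raise 8 mm for margin and hold again.

Call:
servo_tool(plan="0 0 -0.02 0 -1; 0 0 -0.04 0 -1; 0 0 -0.04 0 -1; 0 0 -0.04 0 -1; 0 0 -0.04 0 -1; 0 0 -0.04 0 -1; 0 0 -0.04 0 -1; 0 0 -0.04 0 -1; 0 0 -0.04 0 -1; 0 0 -0.04 0 -1; 0 0 -0.04 0 -1; 0 0 -0.04 0 -1")

```text
t: 26.8
eef_pos: [0.5712, 0.1559, 0.1753]
tcp_rot: [2.721, 1.571, -0.0]
force: [0.2, 0.3, -1.6]
opening: 0.0296
grip_force: 40.4
```

Call:
servo_tool(plan="0 0 0 0 -1; 0 0 0 0 -1; 0 0 0 0 -1; 0 0 0 0 -1; 0 0 0 0 -1; 0 0 0 0 -1; 0 0 0 0 -1; 0 0 -0.15 0 -1; 0 0 -0.3 0 -1; 0 0 -0.4 0 -1; 0 0 -0.4 0 -1")

```text
t: 28.18
eef_pos: [0.5716, 0.156, 0.2561]
tcp_rot: [2.72, 1.571, 0.003]
force: [0.1, 0.2, -3.4]
opening: 0.0294
grip_force: 40.5
```

Run:
```python
from h import *
print(togo((.428,-.365,.24),np.radians(-85)),arm.get_obs()["joints"])
```

```text
[array([-2.615,  0.68 ,  0.078]), np.float64(0.306)] [-0.51358653  0.74278098  0.41428106  1.38650532 -0.31468484  1.07547131
 -0.57098545]
```

Call:
servo_tool(plan="-0.15 0.04 0 0 -1; -0.35 0.09 0 0 -1; -0.6 0.15 0 0 -1; -0.85 0.22 0 0 -1; -1 0.26 0 0 -1; -1 0.26 0 0 -1")

```text
t: 28.92
eef_pos: [0.5155, -0.0454, 0.2547]
tcp_rot: [2.723, 1.566, -0.002]
force: [0.2, 0.5, -2.2]
opening: 0.0296
grip_force: 40.4
```

Call:
servo_tool(plan="-0.2 0.05 0 0.03 -1; -0.4 0.1 0 0.08 -1; -0.6 0.16 0 0.13 -1; -0.8 0.2 0 0.18 -1; -1 0.26 0 0.23 -1; -1 0.26 0 0.28 -1; -1 0.26 0 0.306 -1; -1 0.26 0 0.306 -1")

```text
t: 29.92
eef_pos: [0.4616, -0.2417, 0.2545]
tcp_rot: [-3.138, -0.137, 0.002]
force: [-0.4, -0.1, -2.6]
opening: 0.0294
grip_force: 40.5
```

Run:
```python
from h import *
print(togo((.428,-.365,.15),np.radians(-85)),arm.get_obs()["joints"])
```

```text
[array([-0.221,  0.6  ,  0.523]), np.float64(0.0)] [ 0.0872506   0.67657035  0.64198171  1.65381171 -0.47057057  0.97190289
 -0.58870658]
```

Call:
servo_tool(plan="-0.06 0.15 0 0 -1; -0.13 0.35 0 0 -1; -0.19 0.5 0.1 0 -1; -0.221 0.6 0.25 0 -1; -0.221 0.6 0.45 0 -1; -0.221 0.6 0.6 0 -1; -0.221 0.6 0.7 0 -1; -0.221 0.6 0.75 0 -1; -0.221 0.6 0.75 0 -1")

```text
t: 31.05
eef_pos: [0.4276, -0.3656, 0.1051]
tcp_rot: [-3.138, -0.137, 0.001]
force: [-0.0, 0.3, -2.0]
opening: 0.0297
grip_force: 40.6
```

Call:
servo_tool(plan="0 0 0.01 0 -1; 0 0 0.01 0 -0.35; 0 0 0.01 0 -0.3; 0 0 0.01 0 -0.27; 0 0 0.01 0 -0.26; 0 0 0.01 0 -0.26", squeeze=20)

```text
t: 31.8
eef_pos: [0.4277, -0.3659, 0.1035]
tcp_rot: [3.138, 0.135, 0.0]
force: [1.6, -0.3, -0.8]
opening: 0.0317
grip_force: 2.0
```

Call:
servo_tool(plan="0.023 0 0.025 0 -0.26; 0.046 0 0.043 0 -0.26; 0.067 0 0.063 0 -0.26; 0.088 0 0.085 0 -0.26; 0.108 0 0.105 0 -0.26; 0.127 0 0.13 0 -0.26; 0.145 0 0.152 0 -0.26; 0.161 0 0.178 0 -0.26; 0.176 0 0.203 0 -0.26; 0.19 0 0.228 0 -0.26; 0.203 0 0.255 0 -0.26; 0.203 0 0.255 0 -0.26")

```text
t: 33.3
eef_pos: [0.4679, -0.3622, 0.0519]
tcp_rot: [-3.138, -0.135, 0.001]
force: [0.7, 0.1, -0.7]
opening: 0.0321
grip_force: 2.3
```

Call:
servo_tool(plan="0.012 0 0.027 0 -0.26; 0.023 0 0.055 0 -0.26; 0.033 0 0.083 0 -0.26; 0.042 0 0.112 0 -0.26; 0.049 0 0.141 0 -0.26; 0.055 0 0.17 0 -0.26; 0.059 0 0.2 0 -0.26; 0.059 0 0.21 0 -0.26; 0.059 0 0.21 0 -0.26")

```text
t: 34.42
eef_pos: [0.4796, -0.3614, 0.0102]
tcp_rot: [3.139, 0.135, -0.0]
force: [0.7, 0.2, -1.8]
opening: 0.0316
grip_force: 2.3
```

Open, rise straight up and back away.

Call:
servo_tool(plan="0 0 0 0 0; 0 0 0 0 1; 0 0 0 0 1; 0 0 0 0 1; 0 0 0 0 1; 0 0 -0.1 0 1; 0 0 -0.3 0 1; 0 0 -0.5 0 1; 0 0 -0.7 0 1; 0 0 -0.9 0 1; 0 0 -1 0 1; 0 0 -1 0 1")

```text
t: 35.92
eef_pos: [0.4799, -0.3617, 0.2127]
tcp_rot: [3.137, 0.134, 0.004]
force: [0.0, 0.1, -0.2]
opening: 0.0855
grip_force: 0.0
```

Call:
servo_tool(plan="0 -0.2 0 0 1; 0 -0.4 0 0 1; 0 -0.6 0 0 1; 0 -0.8 0 0 1; 0 -0.9 0 0 1; 0 -1 0 0 1; 0 -1 0 0 1; 0 -1 0 0 1; 0 -1 0 0 1")

```text
t: 37.05
eef_pos: [0.4625, -0.1628, 0.2103]
tcp_rot: [3.138, 0.133, -0.0]
force: [0.3, 0.6, 0.5]
opening: 0.0854
grip_force: 0.0
```

Run:
```python
from h import *
o=arm.get_obs();print(o["eef_pos"],abs(o["joint_velocities"]).max())
for n in("top","side"):
    im=arm.camera(n);cv2.imwrite(f"pics/{n}f.png",im[:,:,::-1])
a=cv2.resize(cv2.imread("pics/sidef.png"),(400,300));a=cv2.imread("pics/sidef.png")[180:420,200:500];b=cv2.resize(cv2.imread("pics/topf.png")[110:310,230:460],None,fx=2,fy=2)
a=np.vstack([a,np.zeros((160,300,3),np.uint8)]);cv2.imwrite("pics/fc.png",np.hstack([a,b]))
```

```text
[ 0.46246127 -0.16278912  0.21031469] 0.002834817633472837
```

View pics/fc.png

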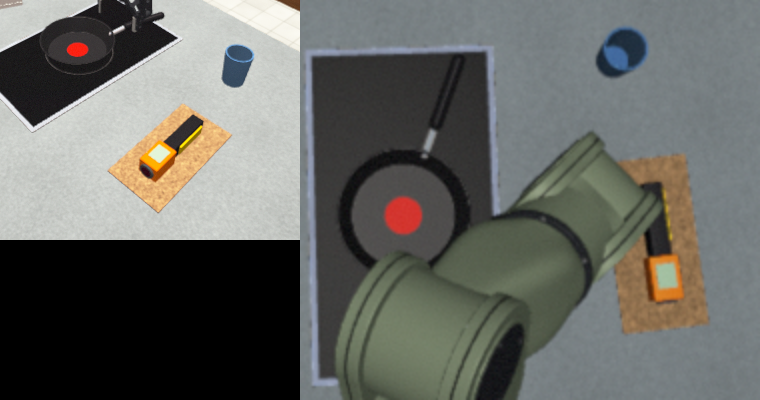

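The thermometer lies flat along the mat (side crop (172,148)), wholly on it. The pan and tumbler are where they were, and the gripper is clear.

```bash
python3 -c "
from rig import arm
print(arm.finish_job())"
```

```text
the job is handed in; nothing more can be done
None
```

The job is handed in with no verdict returned: the thermometer was laid on the mat, regripped by the handle with the bar squeezed, held on the red spot from about 10 cm for over two seconds clear of the pan, and laid back on the mat; the last pictures show the pan and tumbler unmoved, while the jar was out of that view but the arm never went near it.

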